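# Change over the chilled reagents

### The job

Make the cooling blocks ready for the next run: the wedge bottle still standing in the block with the oblong well is used up, so set it upright in the shallow steel tray. Load the three fresh white bottles from the front of the counter, each standing upright and fully home in the well made for it: the fresh wedge bottle in the oblong well, the wide round bottle in the wide round well, the small round bottle in the narrow round well. Keep the bottles upright all the while, and leave the brown bottle where it stands.

Things in the scene. Friction and masses are not known exactly. Their poses are not given: they have to be found in the camera images.
- used_bottle_center (a point): Used-up white wedge-shaped bottle with a screw cap, at the start standing in the oblong well. Body 39 mm (its x) by 56 mm (its y), 68 mm high; the cap, 26 mm wide, stands off-centre (10 mm to its -y) and reaches 88 mm. The point is the middle of the body, 34 mm above its underside; z up. Grip across its x. Grip about 10 mm above this point: gripped lower, the fingertips meet the rim of a well before the bottle is home.
- fresh_wedge_center (a point): Fresh white wedge-shaped bottle with a screw cap, of the same shape and size as the used one, standing at the front of the counter. The point is the middle of the body, 34 mm above its underside; x across the 39 mm, y along the 56 mm, z up. Grip about 10 mm above this point: gripped lower, the fingertips meet the rim of a well before the bottle is home.
- wide_bottle_center (a point): Fresh wide round white bottle, 42 mm in diameter, 62 mm high with its cap, at the front of the counter. The point is on its axis half-way up (31 mm above its underside); z up. Grip about 10 mm above this point: gripped lower, the fingertips meet the rim of a well before the bottle is home.
- small_bottle_center (a point): Fresh small round white bottle, 28 mm in diameter, 58 mm high with its cap, at the front of the counter. The point is on its axis half-way up (29 mm above its underside); z up. Grip about 10 mm above this point: gripped lower, the fingertips meet the rim of a well before the bottle is home.
- brown_bottle_center (a point): Tall brown glass bottle, 60 mm in diameter, 118 mm high, among the fresh bottles at the front of the counter; it is not part of the job and stays. The point is on its axis half-way up.
- square_block_well (a point): Aluminium cooling block 92 x 92 mm in a grey jacket 98 x 98 mm, fixed, its flat top 30 mm above the counter. It has the oblong well: 50 mm (its x) by 66 mm (its y), 16 mm deep, edge chamfered 4 mm. The point is the middle of the well's floor, 14 mm above the counter; x, y along the well's sides, z up. The wedge bottle fits with its 56 mm side along the 66 mm, its cap at either end.
- wide_block_well (a point): Aluminium cooling block 92 x 92 mm in a grey jacket 98 x 98 mm, fixed, its flat top 30 mm above the counter. It has the wide round well: 52 mm in diameter, 16 mm deep, edge chamfered 4 mm. The point is the middle of the well's floor, 14 mm above the counter; z up.
- narrow_block_well (a point): Aluminium cooling block 92 x 92 mm in a grey jacket 98 x 98 mm, fixed, its flat top 30 mm above the counter. It has the narrow round well: 38 mm in diameter, 16 mm deep, edge chamfered 4 mm. The point is the middle of the well's floor, 14 mm above the counter; z up.
- tray_floor (a point): Shallow open steel tray for finished bottles, 105 mm (its x) by 110 mm (its y) outside, 20 mm high, walls and floor 3 mm, fixed. The point is the middle of its floor, 3 mm above the counter; z up.
Mind the look-alikes: they are no part of the job. Leave any pink look-alike of the part that bears square_block_well alone.

How it is judged:
On the way:
1. the used wedge bottle stands upright on the floor of the steel tray, let go (x of used_bottle_center in the frame of tray_floor between -0.045 and 0.045 m and y of used_bottle_center in the frame of tray_floor between -0.035 and 0.035 m and z of used_bottle_center in the frame of tray_floor below 0.039 m and angle between used_bottle_center's own z axis and vertical below 0.1 rad and contact force between used_bottle and the fingers below 0.05 N), for 0.2 s.
At the end, for the whole second after the job is handed in: The used wedge bottle stands upright on the tray's floor; the fresh wedge, wide and small bottles stand on the floors of the oblong, wide and narrow wells (within 10, 8, 8 mm of the middle, 4 mm of the floor, 0.1 rad of upright), at rest; the brown bottle is within 20 mm of its start (x of used_bottle_center in the frame of tray_floor between -0.045 and 0.045 m and y of used_bottle_center in the frame of tray_floor between -0.035 and 0.035 m and z of used_bottle_center in the frame of tray_floor below 0.039 m and angle between each of used_bottle_center, fresh_wedge_center, wide_bottle_center, small_bottle_center's own z axis and vertical below 0.1 rad and horizontal distance between fresh_wedge_center and square_block_well below 0.01 m and z of fresh_wedge_center in the frame of square_block_well below 0.038 m and horizontal distance between wide_bottle_center and wide_block_well below 0.008 m and z of wide_bottle_center in the frame of wide_block_well below 0.035 m and horizontal distance between small_bottle_center and narrow_block_well below 0.008 m and z of small_bottle_center in the frame of narrow_block_well below 0.033 m and distance of brown_bottle_center from where it was at the start of the episode below 0.02 m and linear speed of each of used_bottle, fresh_wedge, wide_bottle, small_bottle below 0.02 m/s); the robot touches nothing.
It fails at once if a bottle of the job is tipped by more than 0.6 rad (angle between any of used_bottle_center, fresh_wedge_center, wide_bottle_center, small_bottle_center's own z axis and vertical above 0.6 rad).
It fails at once if the brown bottle is knocked or carried off (more than 20 mm) (distance of brown_bottle_center from where it was at the start of the episode above 0.02 m).
It also fails if it takes over 109 s, if anything falls off the work surface, if the arm or the gripper's body presses on something with over 40 N, if the wrist force passes 120 N, or if a joint passes its speed limit or range.

### The arm

A 7-joint arm with a two-finger parallel gripper is mounted at the origin on a cart in front of the work surface, level with it; the furniture and walls round the work are solid. World frame = base frame: x ahead of the robot, y to its left, z up, the work surface at z = 0. Lengths are in m, angles in rad, forces in N, time in s.
With the tool pointing down it reaches from about 0.4 to 0.875 m from the base axis. Payload 19.3 kg.
Tool frame: the origin (TCP) lies midway between the tips of the shut fingers; the grasp point (between the pads) lies 19 mm behind it (bot.pinch_z is the distance from the TCP to the grasp point, in m); z points along the fingers, y is the line along which they close (so a half turn about z gives the same grasp; the last joint's range is limited). The gripper opens to 85 mm and grips with 20 to 120 N. Pads are 22 mm wide; open, the fingers measure 114 mm over their backs; the gripper's body (76 mm by 85 mm) begins 54 mm behind the grasp point. The pads swing forward as they close: fully open they stand 13 mm farther back than shut.
Start: joints at [1.162, 0.521, -0.036, 1.599, 0.021, 1.021, -0.113], TCP at [0.208, -0.589, 0.231] pointing down, gripper open.
Joint ranges: [-2.91, 2.91], [-0.3, 2.13], [-1.5, 1.42], [0.17, 2.43], [-1.26, 4.41], [0.16, 1.93], [-2.52, 2.52]. Speed limits (rad/s): [1.89, 1.89, 2.39, 2.39, 3.01, 3.01, 3.01].

### API

Orientations are given as [roll, pitch, yaw] about the fixed x, y, z axes, in that order (R = Rz(yaw) Ry(pitch) Rx(roll)).
In Python, from workcell import observe, viewer, bot gives the robot as it stands. The module is installed in compiled form; this text tells all that it offers.
- The arm moves only by the tool play_rows, never from a script. Its argument "motion" is a list of rows, each a list of 7 numbers: the shift along the tool's x, y, z in cm, then the turn, a rotation vector about the tool's x, y, z in rad, then the opening, from -1 (shut) to 1 (fully open), so that 0 is half open. A call has exactly 5 rows; each row is the pose to reach, as a shift and turn from the pose commanded when the call began, along the tool's axes at that moment; what a row does not reach only later rows make up. A row lasts 1/10 s, in which the tool goes at most 50 mm and 8.59 degrees, less where a joint would pass 70% of its speed; a pose out of reach is approached as far as the arm can. A call with a gripper value outside its range is refused whole. The fingers move at their own pace and stop on an object; "squeeze" is the grip in N (left out, the last holds). Time passes only in rows, so rows that repeat a pose let the fingers close, or fill a call up. It gives the time, the measured TCP pose, the force, the opening and the grip force at its end, in the units of the state.
- observe(): the state, without advancing time (a new reading comes with each control period).
- viewer.grab_frame(name): name is "scene" or "top" or "wrist"; returns (picture, depth): 400x640x3 uint8, red, green, blue; 400x640 float32, m along the optical axis (not along the pixel's ray), 0 where there is no reading.
- viewer.camera_info(name): a dict with "fx", "fy", "cx", "cy" (pixels), "R" (3x3) and "t" (3): a world point X has camera coordinates R X + t. Camera axes: x right, y down, z forward; pixel columns grow to the right and rows downward; lengths in m; the calibration is good to about 2 mm. A picture is of the moment at which its call begins: read the wrist's pose just before it. camera_info takes no time and is no camera call; for the wrist camera it gives the pose at the moment of the call.
- bot.job_done(): hands the job in; it is judged then, once.
The state is a dict: "clock": time; "qpos": joint angles; "qd": joint speeds; "joint_efforts": joint torques, N m; "position": TCP position; "tool_rot": TCP orientation; "force": force on the tool from outside, world axes, zero at the start; "moment": the same for the moment, N m; "grip_width": finger opening in m; "finger_force": force on a finger pad.
Only numpy, scipy, OpenCV 4.12 (cv2) and the standard library are available. Lean on these libraries where they do the work, as an engineer would, in place of code of your own. Each camera call takes 0.05 s, during which the arm holds its last target. There are 200 camera calls.

## Working session

There is one attempt and no reset: what is moved stays moved. The work goes in short steps, Python scripts to look and compute and a tool call to move; the robot and the scene stay as the last step left them, time stands still between calls to the robot, and variables do not carry over. Pictures are saved under pics/ and viewed, at most 14 in all, crops included, and the job is handed in when it is done.

Besides the shell and the picture viewer there is one more tool, called after "Request:" as a command line: name --pt "numbers of a row" for each row, then --argument value for the rest. play_rows: Moves the arm, as the interface text tells. Its arguments: {"type":"object","properties":{"motion":{"type":"array"},"squeeze":{"type":"number"}},"required":["motion"]}

```bash
mkdir -p pics
cat > h.py <<'E'
import numpy as np, cv2
from workcell import observe, viewer, bot
def grab(n,f=None):
    p,d=viewer.grab_frame(n)
    if f: cv2.imwrite('pics/'+f,p[:,:,::-1])
    return p,d
def cloud(n,d):
    c=viewer.camera_info(n);v,u=np.mgrid[:400,:640]
    P=np.stack([(u-c['cx'])/c['fx']*d,(v-c['cy'])/c['fy']*d,d],-1)
    return (P-np.array(c['t']))@np.array(c['R'])
E
python3 - <<'E'
from h import *
s=observe();print(s)
for n in('top','scene'):
    p,d=grab(n,n+'0.png');np.savez('/tmp/'+n,p=p,d=d,X=cloud(n,d));c=viewer.camera_info(n);print(n,c)
E
```

```text
{'clock': 0.0, 'qpos': array([ 1.1617767 ,  0.52207128, -0.03630311,  1.60000108,  0.02118372,
        1.02111652, -0.11277233]), 'qd': array([ 1.12787146e-04, -8.00372752e-04,  8.32806537e-04,  1.78344001e-03,
        2.86843748e-05,  2.84547611e-04, -1.23875287e-03]), 'joint_efforts': array([ 7.88276111e-07, -9.27101541e+01,  1.97987258e+00, -3.69923401e+01,
        1.78462436e-02,  8.28502933e-03, -4.49972322e-05]), 'position': array([ 0.20757332, -0.58915539,  0.2306928 ]), 'tool_rot': array([-3.14038387e+00,  8.54496835e-05,  3.38807679e-01]), 'force': array([ 0.49799403, -0.30312469,  0.36227548]), 'moment': array([-0.01016351,  0.06524793, -0.03428097]), 'finger_force': 0.0, 'grip_width': 0.08538542661348095}
top {'fx': 497.30393438083564, 'fy': 497.30393438083564, 'cx': 315.29339638857857, 'cy': 193.26620840597508, 'R': array([[-0.02906791, -0.99957148,  0.00345247],
       [-0.98138769,  0.02788286, -0.19000196],
       [ 0.18982427, -0.00891117, -0.98177764]]), 't': array([-0.18633318,  0.5229214 ,  1.60435642])}
scene {'fx': 425.349781909331, 'fy': 425.349781909331, 'cx': 323.6401982253758, 'cy': 196.40382343359545, 'R': array([[ 0.47510624, -0.87965912, -0.02176891],
       [-0.42391567, -0.20713865, -0.88169671],
       [ 0.77108337,  0.42812779, -0.47131415]]), 't': array([-0.40872416,  0.24924656,  1.16037634])}
```

View pics/top0.png

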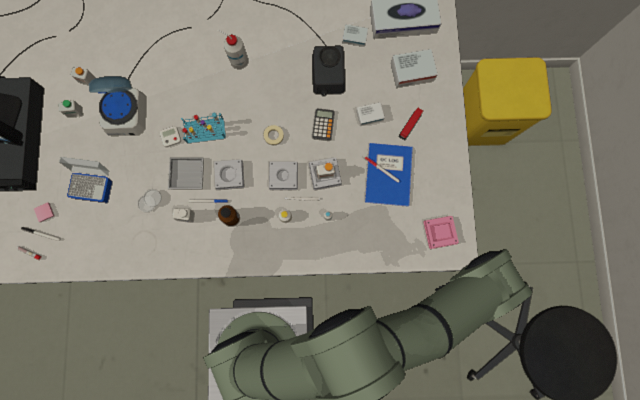

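View pics/scene0.png

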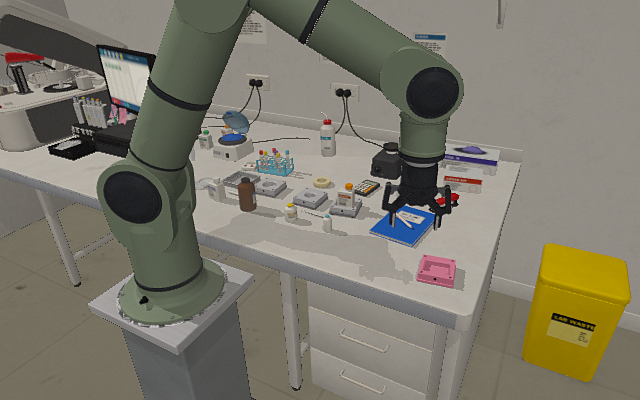

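The top view shows the tray at (186,173), round-well blocks at (228,174) and (284,175), and the oblong block with the used bottle at (325,173). The front row is fresh wedge (182,214), brown (229,215), wide (285,215) and small (326,214). The pink decoy is at (440,232).

Run:
```python
from h import *
z=np.load('/tmp/top.npz');X=z['X'];p=z['p']
cv2.imwrite('pics/crop0.png',cv2.resize(p[145:235,155:355,::-1],None,fx=4,fy=4,interpolation=cv2.INTER_CUBIC))
for n,(u,v) in dict(tray=(186,173),A=(228,174),B=(284,175),C=(325,173),fw=(182,214),br=(229,215),wide=(285,215),small=(326,214),ctr=(255,200)).items():print(n,X[v,u].round(3))
print(viewer.camera_info('wrist'))
```

```text
tray [0.61  0.242 0.003]
A [0.601 0.096 0.011]
B [ 0.591 -0.096  0.017]
C [ 0.578 -0.235  0.081]
fw [0.454 0.23  0.088]
br [0.443 0.075 0.111]
wide [ 0.446 -0.1    0.057]
small [ 0.445 -0.234  0.06 ]
ctr [ 0.51   0.005 -0.001]
{'fx': 348.2120652058191, 'fy': 348.2120652058191, 'cx': 315.7638488257944, 'cy': 194.7197457455183, 'R': array([[ 3.33084806e-01, -9.42896530e-01, -8.02955207e-04],
       [-9.04497651e-01, -3.19760451e-01,  2.82200734e-01],
       [-2.66342846e-01, -9.32705056e-02, -9.59355044e-01]]), 't': array([-0.62408862, -0.03717978,  0.37930559])}
```

View pics/crop0.png

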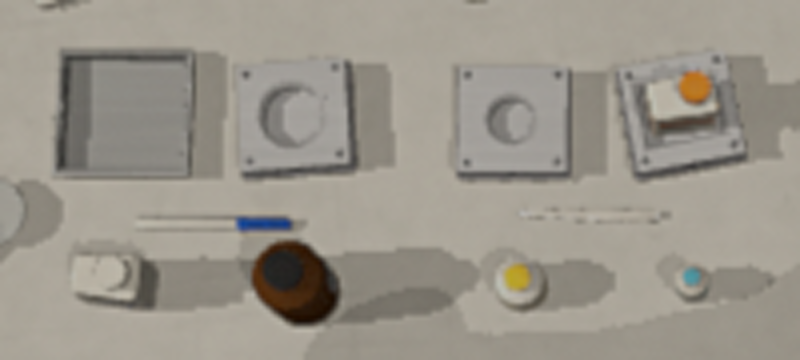

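```bash
cat >> h.py <<'E'
from scipy.spatial.transform import Rotation as Ro
def plan(x,y,z,yaw):
    s=observe();R=Ro.from_euler('xyz',s['tool_rot'])
    d=R.inv().apply(np.array([x,y,z])-s['position'])*100
    w=(R.inv()*Ro.from_euler('xyz',[np.pi,0,yaw])).as_rotvec()
    print('t',round(s['clock'],2),'pos',s['position'].round(4),s['tool_rot'].round(3),'shift',d.round(2),'rot',w.round(3),'|d|',np.linalg.norm(d).round(1),'w',round(s['grip_width'],4))
E
python3 -c "
from h import *
plan(.5,-.1,.36,1.4)"
```

```text
t 0.1 pos [ 0.2076 -0.5892  0.2308] [-3.141  0.     0.339] shift [ 43.84 -36.43 -12.89] rot [-1.000e-03 -0.000e+00 -1.061e+00] |d| 58.4 w 0.0854
```

Request:
play_rows --pt "3.6 -3 -1.1 0 0 -0.09 1" --pt "7.2 -6 -2.2 0 0 -0.18 1" --pt "10.8 -9 -3.3 0 0 -0.27 1" --pt "14.4 -12 -4.4 0 0 -0.36 1" --pt "18 -15 -5.5 0 0 -0.45 1"

```text
clock: 0.6
position: [0.3281, -0.3864, 0.2866]
tool_rot: [-3.141, 0.0, 0.792]
force: [2.0, -1.0, -0.1]
grip_width: 0.0854
finger_force: 0.0
```

```bash
python3 -c "
from h import *
plan(.5,-.1,.36,1.4)"
```

```text
t 0.6 pos [ 0.3281 -0.3864  0.2866] [-3.141  0.     0.792] shift [32.46 -7.87 -7.34] rot [-0.     0.    -0.608] |d| 34.2 w 0.0854
```

Request:
play_rows --pt "4 -1 -0.9 0 0 -0.08 1" --pt "8 -2 -1.8 0 0 -0.16 1" --pt "12 -3 -2.7 0 0 -0.24 1" --pt "16 -4 -3.6 0 0 -0.32 1" --pt "20 -5 -4.5 0 0 -0.4 1"

```text
clock: 1.1
position: [0.4335, -0.2095, 0.3317]
tool_rot: [-3.142, 0.0, 1.192]
force: [1.2, -0.1, 0.5]
grip_width: 0.085
finger_force: 0.0
```

```bash
python3 -c "
from h import *
plan(.5,-.1,.36,1.4)"
```

```text
t 1.1 pos [ 0.4335 -0.2095  0.3317] [-3.142  0.     1.192] shift [12.63  2.12 -2.84] rot [-0.     0.    -0.208] |d| 13.1 w 0.085
```

Request:
play_rows --pt "4 0.5 -0.9 0 0 -0.08 1" --pt "8 1.2 -1.8 0 0 -0.15 1" --pt "12 2 -2.8 0 0 -0.2 1" --pt "12.6 2.1 -2.8 0 0 -0.21 1" --pt "12.6 2.1 -2.8 0 0 -0.21 1"

```text
clock: 1.6
position: [0.4998, -0.1009, 0.359]
tool_rot: [-3.141, -0.0, 1.401]
force: [-0.1, -0.5, -0.2]
grip_width: 0.0854
finger_force: 0.0
```

```bash
python3 -c "
from h import *
p,d=grab('wrist','w1.png');np.savez('/tmp/w1',p=p,d=d,X=cloud('wrist',d));plan(.5,-.1,.36,1.4);X=cloud('wrist',d);print(X[0,300],X[399,300],(d>0).mean())"
```

```text
t 1.65 pos [ 0.4992 -0.1022  0.3588] [-3.141  0.     1.399] shift [ 0.23  0.04 -0.12] rot [-0.001  0.    -0.001] |d| 0.3 w 0.0856
[ 0.51076095  0.08507889 -0.00116125] [ 0.49792596 -0.0901902   0.44495124] 0.99591796875
```

View pics/w1.png

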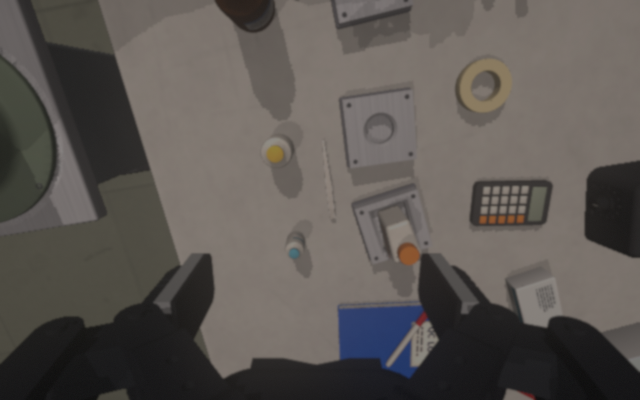

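The wrist view shows the narrow block (378,128), oblong block (392,222), used bottle with its cap at (408,254), small bottle (295,248) and wide bottle (277,152). I'll measure them from the depth image.

```bash
cat >> h.py <<'E'
def seg(X,x0,x1,y0,y1,z0,z1,lab=''):
    P=X.reshape(-1,3);m=(P[:,0]>x0)&(P[:,0]<x1)&(P[:,1]>y0)&(P[:,1]<y1)&(P[:,2]>z0)&(P[:,2]<z1);Q=P[m]
    if len(Q)<5: print(lab,'none');return Q
    r=cv2.minAreaRect((Q[:,:2]*1000).astype(np.float32))
    (cx,cy),rad=cv2.minEnclosingCircle((Q[:,:2]*1000).astype(np.float32))
    print(lab,len(Q),'zmed %.4f'%np.median(Q[:,2]),'mean',Q[:,:2].mean(0).round(4),'rect',np.round(r[0],1),np.round(r[1],1),round(r[2],1),'circ',round(cx,1),round(cy,1),round(rad,1))
    return Q
E
python3 - <<'E'
from h import *
X=np.load('/tmp/w1.npz')['X']
seg(X,.35,.75,-.3,.1,-.004,.004,'table')
seg(X,.52,.66,-.30,-.16,.024,.036,'oblong top')
seg(X,.52,.66,-.30,-.16,.072,.09,'used body top')
seg(X,.52,.66,-.30,-.16,.094,.11,'used cap')
seg(X,.53,.66,-.16,-.03,.024,.036,'narrow top')
seg(X,.53,.66,-.16,-.03,-.01,.019,'below')
seg(X,.40,.48,-.15,-.05,.02,.07,'wide all')
seg(X,.40,.48,-.15,-.05,.055,.07,'wide cap')
seg(X,.40,.48,-.28,-.19,.02,.065,'small all')
seg(X,.40,.48,-.28,-.19,.051,.065,'small cap')
E
```

```text
table 57578 zmed 0.0002 mean [ 0.536  -0.0841] rect [ 550. -100.] [400. 400.] 90.0 circ 549.3 -100.1 281.3
oblong top 2199 zmed 0.0301 mean [ 0.5892 -0.2278] rect [ 590.5 -236.1] [92.  93.3] 9.0 circ 590.1 -235.8 64.5
used body top 799 zmed 0.0817 mean [ 0.5884 -0.2273] rect [ 590.2 -235. ] [39.6 55.4] 9.9 circ 591.6 -235.6 30.9
used cap 366 zmed 0.1024 mean [ 0.5923 -0.2435] rect [ 592.6 -245.2] [26.2 25.2] 88.9 circ 593.1 -245.4 13.7
narrow top 4196 zmed 0.0302 mean [ 0.5877 -0.0913] rect [587.5 -92.9] [92.3 92.7] 88.4 circ 587.8 -92.5 64.3
below 4211 zmed 0.0006 mean [ 0.5981 -0.0897] rect [595. -95.] [130. 130.] 0.0 circ 594.5 -94.7 91.4
wide all 848 zmed 0.0516 mean [ 0.4486 -0.0942] rect [446.9 -96.2] [40.4 41.7] 37.4 circ 446.5 -96.6 21.1
wide cap 239 zmed 0.0618 mean [ 0.4467 -0.0954] rect [446.7 -95.4] [20.7 21.3] 78.8 circ 446.3 -95.8 10.9
small all 385 zmed 0.0470 mean [ 0.4451 -0.2343] rect [ 443.9 -238.5] [26.6 26.7] 12.4 circ 443.7 -238.5 14.1
small cap 91 zmed 0.0577 mean [ 0.444  -0.2379] rect [ 443.5 -238.5] [13.9 13.8] 31.9 circ 443.6 -238.4 7.7
```

Request:
play_rows --pt "-2.3 2.2 3.8 0 0 -0.07 1" --pt "-4.6 4.5 7.6 0 0 -0.14 1" --pt "-6.9 6.7 11.3 0 0 -0.21 1" --pt "-9.3 9 15.1 0 0 -0.28 1" --pt "-11.6 11.2 18.9 0 0 -0.34 1" --squeeze 30

```text
clock: 2.15
position: [0.5893, -0.2384, 0.1685]
tool_rot: [-3.141, 0.001, 1.739]
force: [0.5, -0.9, 0.8]
grip_width: 0.0855
finger_force: 0.0
```

```bash
python3 -c "
from h import *
plan(.590,-.2355,.039,1.737)"
```

```text
t 2.15 pos [ 0.5893 -0.2384  0.1685] [-3.141e+00  1.000e-03  1.739e+00] shift [ 0.28  0.13 12.95] rot [-0.001  0.001  0.002] |d| 12.9 w 0.0855
```

Request:
play_rows --pt "0.1 0 4 0 0 0 1" --pt "0.1 0 8 0 0 0 1" --pt "0.1 0 11 0 0 0 1" --pt "0.1 0 12.5 0 0 0 1" --pt "0.1 0 12.9 0 0 0 1"

```text
clock: 2.65
position: [0.5885, -0.2352, 0.04]
tool_rot: [-3.139, -0.001, 1.737]
force: [-0.9, 0.4, 0.2]
grip_width: 0.0852
finger_force: 0.0
```

```bash
python3 -c "
from h import *
p,d=grab('scene','s1.png');cv2.imwrite('pics/s1c.png',cv2.resize(p[160:240,290:430,::-1],None,fx=4,fy=4))
plan(.590,-.2355,.039,1.737)"
```

```text
t 2.7 pos [ 0.5892 -0.2351  0.0408] [-3.14  -0.     1.738] shift [-0.06  0.07  0.18] rot [-0.001 -0.     0.001] |d| 0.2 w 0.0856
```

View pics/s1c.png

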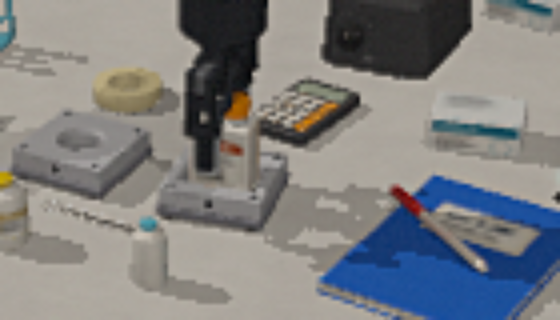

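The fingers straddle the used bottle just above the block. I'll close on it.

Request:
play_rows --pt "0 0 0 0 0 0 0.2" --pt "0 0 0 0 0 0 -0.2" --pt "0 0 0 0 0 0 -0.5" --pt "0 0 0 0 0 0 -0.5" --pt "0 0 0 0 0 0 -0.5"

```text
clock: 3.2
position: [0.5905, -0.2347, 0.0424]
tool_rot: [3.14, 0.001, 1.739]
force: [0.5, -0.8, 7.0]
grip_width: 0.0362
finger_force: 29.1
```

Request:
play_rows --pt "0 0 0 0 0 0 -0.5" --pt "0 0 -0.5 0 0 0 -0.5" --pt "0 0 -1.5 0 0 0 -0.5" --pt "0 0 -3 0 0 0 -0.5" --pt "0 0 -5 0 0 0 -0.5"

```text
clock: 3.7
position: [0.5896, -0.2343, 0.0925]
tool_rot: [-3.141, -0.0, 1.739]
force: [0.7, -0.6, -0.5]
grip_width: 0.0365
finger_force: 29.9
```

Request:
play_rows --pt "1 0 -2 0 0 0 -0.5" --pt "3 0 -5 0 0 0.05 -0.5" --pt "6 0 -8 0 0 0.1 -0.5" --pt "9 -0.2 -11 0 0 0.15 -0.5" --pt "12.5 -0.3 -13.5 0 0 0.17 -0.5" --squeeze 40

```text
clock: 4.2
position: [0.5658, -0.1109, 0.2292]
tool_rot: [3.14, 0.001, 1.566]
force: [0.5, -0.3, -0.8]
grip_width: 0.0361
finger_force: 40.9
```

```bash
python3 -c "
from h import *
plan(.52,.12,.36,1.571)"
```

```text
t 4.2 pos [ 0.5658 -0.1109  0.2292] [3.140e+00 1.000e-03 1.566e+00] shift [ 23.06  -4.66 -13.1 ] rot [ 0.002  0.001 -0.005] |d| 26.9 w 0.0361
```

Request:
play_rows --pt "4 -1 -2.5 0 0 0 -0.5" --pt "8 -2 -5 0 0 0 -0.5" --pt "12 -2.5 -7.5 0 0 0 -0.5" --pt "16 -3 -10 0 0 0 -0.5" --pt "19 -4 -12 0 0 0 -0.5"

```text
clock: 4.7
position: [0.5257, 0.0812, 0.3491]
tool_rot: [3.139, -0.001, 1.571]
force: [-0.2, -1.0, -1.5]
grip_width: 0.0361
finger_force: 40.9
```

Request:
play_rows --pt "2.5 -0.5 -1 0 0 0 -0.5" --pt "3.5 -0.7 -1 0 0 0 -0.5" --pt "3.5 -0.7 -1 0 0 0 -0.5" --pt "3.5 -0.7 -1 0 0 0 -0.5" --pt "3.5 -0.7 -1 0 0 0 -0.5"

```text
clock: 5.2
position: [0.5196, 0.112, 0.3559]
tool_rot: [-3.141, 0.001, 1.567]
force: [-0.2, -0.3, -0.7]
grip_width: 0.036
finger_force: 41.0
```

```bash
python3 -c "
from h import *
p,d=grab('wrist','w2.png');X=cloud('wrist',d);np.savez('/tmp/w2',p=p,d=d,X=X);plan(.52,.12,.36,1.571)
seg(X,.52,.70,.16,.35,.015,.025,'tray rim')
seg(X,.52,.70,.16,.35,-.001,.008,'tray floor')
seg(X,.52,.67,.02,.17,.024,.036,'wide top')
seg(X,.40,.5,.18,.30,.06,.078,'fw body top')
seg(X,.40,.5,.18,.30,.078,.1,'fw cap')
seg(X,.40,.5,.02,.13,.05,.13,'brown')
"
```

```text
t 5.25 pos [0.5196 0.1121 0.3559] [-3.141  0.     1.567] shift [ 0.79  0.04 -0.41] rot [-0.001  0.    -0.004] |d| 0.9 w 0.0364
tray rim 1463 zmed 0.0215 mean [0.61 0.23] rect [605.1 238.7] [111.1 111.6] 88.4 circ 605.2 238.9 77.4
tray floor 12859 zmed 0.0020 mean [0.6086 0.231 ] rect [610.1 228.8] [137.5 179.9] 89.8 circ 610.3 229.1 112.3
wide top 3398 zmed 0.0303 mean [0.598  0.0978] rect [597.1  95.3] [92.4 92.2] 3.2 circ 597.3 95.7 64.4
fw body top 1111 zmed 0.0679 mean [0.4602 0.2438] rect [457.1 241.5] [56.4 37.4] 86.8 circ 457.9 240.7 30.8
fw cap 517 zmed 0.0886 mean [0.4575 0.2312] rect [457.3 231.3] [25.7 25.4] 87.8 circ 456.8 231.6 13.2
brown 2104 zmed 0.0981 mean [0.4536 0.0949] rect [450.4  90.2] [57.7 57.8] 16.3 circ 449.9 89.2 30.1
```

View pics/w2.png

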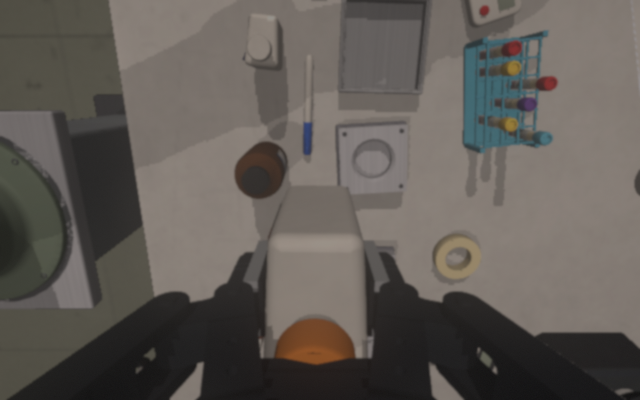

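Request:
play_rows --pt "2 1.5 1 0 0 0 -0.5" --pt "5.5 3.7 4 0 0 0 -0.5" --pt "9 6 7.5 0 0 0 -0.5" --pt "11.8 8 11 0 0 0 -0.5" --pt "12.8 8.6 13 0 0 0 -0.5"

```text
clock: 5.75
position: [0.6061, 0.2428, 0.2228]
tool_rot: [-3.139, 0.0, 1.57]
force: [-0.5, -0.6, -1.6]
grip_width: 0.0362
finger_force: 40.9
```

Request:
play_rows --pt "0 0 2 0 0 0 -0.5" --pt "0 0 6 0 0 0 -0.5" --pt "0 0 10 0 0 0 -0.5" --pt "0 0 13 0 0 0 -0.5" --pt "0 0 14 0 0 0 -0.5"

```text
clock: 6.25
position: [0.6045, 0.2396, 0.0829]
tool_rot: [-3.137, 0.002, 1.568]
force: [-1.3, 0.2, -1.7]
grip_width: 0.0361
finger_force: 40.9
```

```bash
python3 -c "
from h import *
plan(.606,.24,.032,1.571)"
```

```text
t 6.25 pos [0.6045 0.2396 0.0829] [-3.137e+00  2.000e-03  1.568e+00] shift [0.05 0.17 5.09] rot [-0.004  0.002 -0.003] |d| 5.1 w 0.0361
```

Request:
play_rows --pt "0 0.1 2 0 0 0 -0.5" --pt "0 0.1 3.7 0 0 0 -0.5" --pt "0 0.1 4.5 0 0 0 -0.5" --pt "0 0.1 4.9 0 0 0 -0.5" --pt "0 0.1 5 0 0 0 -0.5"

```text
clock: 6.75
position: [0.6069, 0.2413, 0.0366]
tool_rot: [3.141, -0.0, 1.569]
force: [-0.6, 0.1, -0.5]
grip_width: 0.0364
finger_force: 40.9
```

Request:
play_rows --pt "0 0 0 0 0 0 -0.5" --pt "0 0 0 0 0 0 -0.5" --pt "0 0 0 0 0 0 -0.5" --pt "0 0 0 0 0 0 -0.5" --pt "0 0 0 0 0 0 -0.5"

```text
clock: 7.25
position: [0.6068, 0.2413, 0.0365]
tool_rot: [3.141, -0.0, 1.569]
force: [0.4, -0.0, -1.7]
grip_width: 0.0363
finger_force: 40.9
```

Request:
play_rows --pt "0 0 0.2 0 0 0 -0.5" --pt "0 0 0.4 0 0 0 -0.5" --pt "0 0 0.5 0 0 0 -0.5" --pt "0 0 0.5 0 0 0 -0.5" --pt "0 0 0.5 0 0 0 -0.5"

```text
clock: 7.75
position: [0.6067, 0.2412, 0.0315]
tool_rot: [-3.142, 0.0, 1.569]
force: [-1.4, -0.6, 4.8]
grip_width: 0.0361
finger_force: 40.9
```

Request:
play_rows --pt "0 0 0 0 0 0 -0.1" --pt "0 0 0 0 0 0 0.1" --pt "0 0 0 0 0 0 0.4" --pt "0 0 0 0 0 0 0.4" --pt "0 0 0 0 0 0 0.4"

```text
clock: 8.25
position: [0.6067, 0.2413, 0.0313]
tool_rot: [-3.142, -0.0, 1.569]
force: [-0.1, -0.2, -0.0]
grip_width: 0.0599
finger_force: 0.0
```

Request:
play_rows --pt "0 0 -1 0 0 0 0.4" --pt "0 0 -4 0 0 0 0.4" --pt "0 0 -8 0 0 0 0.4" --pt "0 0 -12 0 0 0 0.6" --pt "0 0 -14 0 0 0 1"

```text
clock: 8.75
position: [0.6076, 0.2419, 0.1757]
tool_rot: [3.138, -0.002, 1.569]
force: [-0.1, 0.1, -0.4]
grip_width: 0.0808
finger_force: 0.0
```

```bash
python3 -c "
from h import *
plan(.4575,.2415,.025,1.53)
p,d=grab('wrist','w3.png');X=cloud('wrist',d);np.savez('/tmp/w3',p=p,d=d,X=X)
seg(X,.54,.67,.17,.31,.062,.079,'used top')
seg(X,.54,.67,.17,.31,.082,.1,'used cap')
seg(X,.40,.5,.18,.30,.06,.078,'fw body top')
"
```

```text
t 8.75 pos [0.6076 0.2419 0.1757] [ 3.138e+00 -2.000e-03  1.569e+00] shift [ -0.1  -15.06  15.02] rot [ 0.004 -0.002  0.039] |d| 21.3 w 0.0808
used top 2311 zmed 0.0730 mean [0.6089 0.25  ] rect [608. 242.] [55.  39.6] 89.4 circ 609.2 241.1 31.0
used cap 1184 zmed 0.0937 mean [0.609  0.2331] rect [608.9 231.7] [25.4 25.9] 1.1 circ 609.0 231.4 13.5
fw body top 2703 zmed 0.0695 mean [0.4653 0.2482] rect [459.7 242.1] [56.9 35.6] 87.6 circ 461.9 242.5 30.8
```

View pics/w3.png

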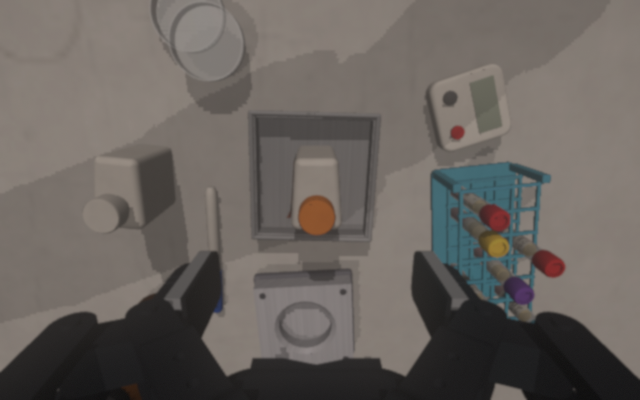

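Request:
play_rows --pt "0 -3 0 0 0 0.02 1" --pt "0 -7 0 0 0 0.04 1" --pt "0 -11 0 0 0 0.04 1" --pt "0 -14 1 0 0 0.04 1" --pt "0 -15 3 0 0 0.04 1" --squeeze 40

```text
clock: 9.3
position: [0.4548, 0.242, 0.1428]
tool_rot: [3.14, -0.001, 1.531]
force: [1.4, 0.1, -0.4]
grip_width: 0.0852
finger_force: 0.0
```

```bash
python3 -c "
from h import *
plan(.458,.2415,.027,1.525)"
```

```text
t 9.3 pos [0.4548 0.242  0.1428] [ 3.140e+00 -1.000e-03  1.531e+00] shift [-0.04  0.29 11.58] rot [ 0.002 -0.001  0.006] |d| 11.6 w 0.0852
```

Request:
play_rows --pt "0 0.2 3 0 0 0 1" --pt "0 0.2 7 0 0 0 1" --pt "0 0.2 10.5 0 0 0 1" --pt "0 0.2 11.6 0 0 0 1" --pt "0 0.2 11.6 0 0 0 1"

```text
clock: 9.8
position: [0.4581, 0.2414, 0.0249]
tool_rot: [-3.14, 0.001, 1.529]
force: [0.0, -0.1, 0.8]
grip_width: 0.0853
finger_force: 0.0
```

Request:
play_rows --pt "0 0 0 0 0 0 0.3" --pt "0 0 0 0 0 0 -0.1" --pt "0 0 0 0 0 0 -0.5" --pt "0 0 0 0 0 0 -0.5" --pt "0 0 0 0 0 0 -0.5"

```text
clock: 10.3
position: [0.4593, 0.2416, 0.0265]
tool_rot: [3.14, -0.0, 1.528]
force: [-2.4, -1.8, 14.0]
grip_width: 0.0362
finger_force: 38.1
```

```bash
python3 -c "
from h import *
plan(.590,-.2357,.3,1.737)"
```

```text
t 10.3 pos [0.4593 0.2416 0.0265] [ 3.14  -0.     1.528] shift [-47.12  15.12 -27.35] rot [ 0.002 -0.    -0.209] |d| 56.5 w 0.0362
```

Request:
play_rows --pt "0 0 -1 0 0 0 -0.5" --pt "0 0 -4 0 0 0 -0.5" --pt "0 1 -8 0 0 0 -0.5" --pt "-1 3 -12 0 0 0 -0.5" --pt "-3 6 -16 0 0 0 -0.5"

```text
clock: 10.8
position: [0.5149, 0.2115, 0.1856]
tool_rot: [3.141, -0.001, 1.532]
force: [0.9, 0.6, -0.4]
grip_width: 0.0364
finger_force: 40.0
```

Request:
play_rows --pt "-3 3 -2 0 0 -0.04 -0.5" --pt "-7 5 -3 0 0 -0.08 -0.5" --pt "-11 6 -3 0 0 -0.12 -0.5" --pt "-15 7 -3 0 0 -0.16 -0.5" --pt "-19 8 -3 0 0 -0.2 -0.5"

```text
clock: 11.3
position: [0.5872, 0.0156, 0.2135]
tool_rot: [3.141, -0.0, 1.73]
force: [0.8, -0.4, -1.6]
grip_width: 0.0365
finger_force: 40.0
```

```bash
python3 -c "
from h import *
plan(.590,-.2357,.2,1.737)"
```

```text
t 11.3 pos [0.5872 0.0156 0.2135] [ 3.141 -0.     1.73 ] shift [-24.85  -3.72   1.35] rot [ 0.001 -0.    -0.007] |d| 25.2 w 0.0365
```

Request:
play_rows --pt "-5 -0.7 0 0 0 0 -0.5" --pt "-10 -1.5 0 0 0 0 -0.5" --pt "-15 -2.2 0 0 0 0 -0.5" --pt "-19 -2.8 0 0 0 0 -0.5" --pt "-22 -3.3 0 0 0 0 -0.5"

```text
clock: 11.8
position: [0.5885, -0.2086, 0.2133]
tool_rot: [3.142, 0.001, 1.726]
force: [-0.0, 0.1, -1.2]
grip_width: 0.0365
finger_force: 40.0
```

Request:
play_rows --pt "-2 -0.3 1 0 0 0 -0.5" --pt "-2.7 -0.3 4 0 0 0 -0.5" --pt "-2.7 -0.3 8 0 0 0 -0.5" --pt "-2.7 -0.3 11.5 0 0 0 -0.5" --pt "-2.7 -0.3 12.5 0 0 0 -0.5"

```text
clock: 12.3
position: [0.5888, -0.2309, 0.084]
tool_rot: [-3.138, -0.003, 1.73]
force: [-0.1, 0.2, -0.5]
grip_width: 0.0363
finger_force: 40.0
```

```bash
python3 -c "
from h import *
plan(.5905,-.236,.0405,1.733)"
```

```text
t 12.3 pos [ 0.5888 -0.2309  0.084 ] [-3.138e+00 -3.000e-03  1.730e+00] shift [-0.55  0.1   4.35] rot [-0.004 -0.003 -0.003] |d| 4.4 w 0.0363
```

Request:
play_rows --pt "-0.5 0.1 0.5 0 0 0 -0.5" --pt "-0.5 0.1 1.5 0 0 0 -0.5" --pt "-0.5 0.1 2.3 0 0 0 -0.5" --pt "-0.5 0.1 2.3 0 0 0 -0.5" --pt "-0.5 0.1 2.3 0 0 0 -0.5"

```text
clock: 12.8
position: [0.5926, -0.237, 0.065]
tool_rot: [3.141, 0.0, 1.729]
force: [0.0, 0.4, -0.4]
grip_width: 0.0366
finger_force: 40.0
```

```bash
python3 -c "
from h import *
plan(.5905,-.236,.0405,1.733)"
```

```text
t 12.8 pos [ 0.5926 -0.237   0.065 ] [3.141 0.    1.729] shift [ 0.14 -0.19  2.45] rot [ 0.     0.    -0.004] |d| 2.5 w 0.0366
```

Request:
play_rows --pt "0.1 -0.2 0.6 0 0 0 -0.5" --pt "0.1 -0.2 1.2 0 0 0 -0.5" --pt "0.1 -0.2 1.8 0 0 0 -0.5" --pt "0.1 -0.2 2.3 0 0 0 -0.5" --pt "0.1 -0.2 2.5 0 0 0 -0.5"

```text
clock: 13.3
position: [0.5898, -0.2368, 0.0399]
tool_rot: [-3.14, 0.001, 1.728]
force: [-14.7, 3.3, 41.7]
grip_width: 0.0363
finger_force: 39.6
```

Request:
play_rows --pt "0 0 0 0 0 0 -0.5" --pt "0 0 0 0 0 0 -0.1" --pt "0 0 0 0 0 0 0.1" --pt "0 0 0 0 0 0 0.4" --pt "0 0 0 0 0 0 0.4"

```text
clock: 13.8
position: [0.5902, -0.2363, 0.0393]
tool_rot: [-3.141, -0.0, 1.729]
force: [0.0, 0.3, -0.2]
grip_width: 0.0596
finger_force: 0.0
```

Request:
play_rows --pt "0 0 -1 0 0 0 0.4" --pt "0 0 -4 0 0 0 0.4" --pt "0 0 -8 0 0 0 0.6" --pt "0 0 -12 0 0 0 1" --pt "0 0 -14 0 0 0 1"

```text
clock: 14.3
position: [0.5913, -0.2365, 0.1838]
tool_rot: [3.138, 0.002, 1.729]
force: [-0.0, -0.1, 0.4]
grip_width: 0.0853
finger_force: 0.0
```

```bash
python3 -c "
from h import *
p,d=grab('wrist','w4.png');X=cloud('wrist',d)
plan(.4437,-.2385,.02,1.571)
seg(X,.53,.65,-.30,-.16,.07,.09,'fw top')
seg(X,.53,.65,-.30,-.16,.094,.11,'fw cap')
seg(X,.53,.65,-.30,-.16,.024,.036,'block')
seg(X,.40,.48,-.28,-.19,.02,.065,'small all')
seg(X,.40,.48,-.28,-.19,.051,.065,'small cap')
"
```

```text
t 14.35 pos [ 0.5921 -0.2368  0.1857] [3.136e+00 3.000e-03 1.729e+00] shift [  2.21 -14.77  16.48] rot [0.006 0.003 0.158] |d| 22.2 w 0.0852
fw top 2427 zmed 0.0839 mean [ 0.5894 -0.2285] rect [ 589.1 -236.8] [42.8 55.8] 5.2 circ 590.0 -237.5 31.2
fw cap 1212 zmed 0.1047 mean [ 0.5918 -0.2454] rect [ 592.  -246.8] [25.9 26.1] 14.1 circ 592.0 -247.1 13.5
block 6162 zmed 0.0323 mean [ 0.5919 -0.2271] rect [ 592.5 -235.2] [92.3 92.5] 9.1 circ 592.5 -235.2 64.7
small all 1343 zmed 0.0488 mean [ 0.4507 -0.2361] rect [ 446.6 -238.7] [26.4 27.6] 45.1 circ 446.0 -238.9 14.4
small cap 418 zmed 0.0590 mean [ 0.4473 -0.2378] rect [ 446.7 -237.6] [16.7 17.4] 60.3 circ 446.7 -238.4 9.2
```

View pics/w4.png

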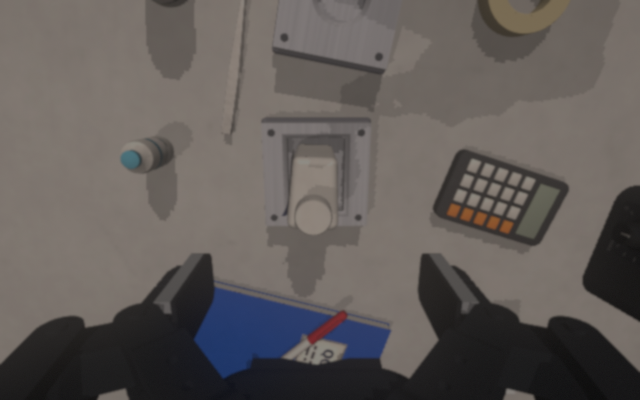

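Request:
play_rows --pt "0.5 -3 0 0 0 0.04 1" --pt "1 -7 1 0 0 0.08 1" --pt "1.6 -11 2 0 0 0.12 1" --pt "2.1 -14 4 0 0 0.16 1" --pt "2.2 -14.7 7 0 0 0.16 1" --squeeze 30

```text
clock: 14.85
position: [0.4391, -0.2388, 0.1105]
tool_rot: [3.141, 0.002, 1.565]
force: [1.4, -0.7, -0.3]
grip_width: 0.0854
finger_force: 0.0
```

```bash
python3 -c "
from h import *
plan(.4447,-.2387,.022,1.571)"
```

```text
t 14.85 pos [ 0.4391 -0.2388  0.1105] [3.141e+00 2.000e-03 1.565e+00] shift [0.03 0.55 8.85] rot [ 0.001  0.002 -0.006] |d| 8.9 w 0.0854
```

Request:
play_rows --pt "0 0.2 3 0 0 0 1" --pt "0 0.2 6.5 0 0 0 1" --pt "0 0.2 8.5 0 0 0 1" --pt "0 0.2 8.8 0 0 0 1" --pt "0 0.2 8.8 0 0 0 1"

```text
clock: 15.35
position: [0.4437, -0.2376, 0.0218]
tool_rot: [-3.141, -0.0, 1.569]
force: [1.0, -0.1, -0.2]
grip_width: 0.0853
finger_force: 0.0
```

Request:
play_rows --pt "0 0 0 0 0 0 0.3" --pt "0 0 0 0 0 0 -0.1" --pt "0 0 0 0 0 0 -0.4" --pt "0 0 0 0 0 0 -0.7" --pt "0 0 0 0 0 0 -0.7"

```text
clock: 15.85
position: [0.4439, -0.238, 0.022]
tool_rot: [3.141, 0.0, 1.569]
force: [-1.3, 0.4, 8.3]
grip_width: 0.0263
finger_force: 29.2
```

Request:
play_rows --pt "0 0 0 0 0 0 -0.7" --pt "0 0 -0.5 0 0 0 -0.7" --pt "0 0 -2 0 0 0 -0.7" --pt "0 0 -4 0 0 0 -0.7" --pt "0 0 -6 0 0 0 -0.7"

```text
clock: 16.35
position: [0.4434, -0.2376, 0.0824]
tool_rot: [-3.141, -0.0, 1.569]
force: [-0.7, -0.2, 0.5]
grip_width: 0.0264
finger_force: 29.7
```

```bash
python3 -c "
from h import *
plan(.5878,-.0927,.12,1.571)"
```

```text
t 16.35 pos [ 0.4434 -0.2376  0.0824] [-3.141 -0.     1.569] shift [14.52 14.41 -3.77] rot [-0.    -0.    -0.002] |d| 20.8 w 0.0264
```

Request:
play_rows --pt "3 1 -1.5 0 0 0 -0.7" --pt "6.5 4 -3.5 0 0 0 -0.7" --pt "10 8 -4 0 0 0 -0.7" --pt "13 12 -4 0 0 0 -0.7" --pt "14.5 14.4 -4 0 0 0 -0.7"

```text
clock: 16.85
position: [0.5902, -0.0898, 0.1224]
tool_rot: [3.14, -0.001, 1.571]
force: [-0.2, -0.8, -0.6]
grip_width: 0.0266
finger_force: 29.7
```

Request:
play_rows --pt "0 0 1 0 0 0 -0.7" --pt "0 0 3 0 0 0 -0.7" --pt "0 0 5 0 0 0 -0.7" --pt "0 0 6 0 0 0 -0.7" --pt "0 0 6 0 0 0 -0.7"

```text
clock: 17.35
position: [0.587, -0.0932, 0.0605]
tool_rot: [-3.139, -0.0, 1.569]
force: [0.3, 0.9, 0.5]
grip_width: 0.0265
finger_force: 29.7
```

```bash
python3 -c "
from h import *
plan(.5878,-.0923,.036,1.571)"
```

```text
t 17.35 pos [ 0.587  -0.0932  0.0605] [-3.139 -0.     1.569] shift [0.09 0.09 2.45] rot [-0.002 -0.    -0.002] |d| 2.5 w 0.0265
```

Request:
play_rows --pt "0.1 0.1 0.6 0 0 0 -0.7" --pt "0.1 0.1 1.2 0 0 0 -0.7" --pt "0.1 0.1 1.8 0 0 0 -0.7" --pt "0.1 0.1 2.2 0 0 0 -0.7" --pt "0.1 0.1 2.4 0 0 0 -0.7"

```text
clock: 17.85
position: [0.5887, -0.0921, 0.0371]
tool_rot: [-3.141, -0.0, 1.569]
force: [0.2, 0.1, -0.3]
grip_width: 0.0267
finger_force: 29.7
```

Request:
play_rows --pt "0 0 0 0 0 0 -0.7" --pt "0 0 0 0 0 0 -0.7" --pt "0 0 0 0 0 0 -0.7" --pt "0 0 0 0 0 0 -0.7" --pt "0 0 0 0 0 0 -0.7"

```text
clock: 18.35
position: [0.589, -0.0921, 0.0376]
tool_rot: [3.141, 0.0, 1.569]
force: [-0.2, 1.0, -0.8]
grip_width: 0.0263
finger_force: 29.7
```

Contact not yet made, so I'll go about 2 mm lower, release and lift.

Request:
play_rows --pt "0 0 0.1 0 0 0 -0.7" --pt "0 0 0.2 0 0 0 -0.7" --pt "0 0 0.2 0 0 0 -0.7" --pt "0 0 0.2 0 0 0 -0.5" --pt "0 0 0.2 0 0 0 -0.2"

```text
clock: 18.85
position: [0.589, -0.0921, 0.0356]
tool_rot: [3.141, 0.0, 1.569]
force: [-0.2, -0.1, -0.1]
grip_width: 0.0344
finger_force: 0.0
```

Request:
play_rows --pt "0 0 0 0 0 0 0.1" --pt "0 0 0 0 0 0 0.1" --pt "0 0 -2 0 0 0 0.1" --pt "0 0 -5 0 0 0 0.1" --pt "0 0 -9 0 0 0 0.5"

```text
clock: 19.35
position: [0.5879, -0.0919, 0.1253]
tool_rot: [-3.139, -0.001, 1.569]
force: [0.8, -0.0, 1.4]
grip_width: 0.0603
finger_force: 0.0
```

Request:
play_rows --pt "0 -2 -3 0 0 0 1" --pt "0 -5 -4 0 0 0 1" --pt "0 -8 -4 0 0 0 1" --pt "-3 -10 -4 0 0 0 1" --pt "-4 -10 -4 0 0 0 1"

```text
clock: 19.85
position: [0.4864, -0.1344, 0.1656]
tool_rot: [-3.14, 0.002, 1.567]
force: [-0.6, 0.5, -1.0]
grip_width: 0.0851
finger_force: 0.0
```

```bash
python3 -c "
from h import *
p,d=grab('wrist','w5.png');X=cloud('wrist',d)
plan(.447,-.0962,.022,1.571)
seg(X,.53,.65,-.15,-.03,.04,.08,'small all')
seg(X,.53,.65,-.15,-.03,.066,.08,'small cap')
seg(X,.53,.65,-.15,-.03,.024,.036,'narrow block')
seg(X,.40,.49,-.15,-.05,.02,.07,'wide all')
seg(X,.40,.49,-.15,-.05,.055,.07,'wide cap')
"
```

```text
t 19.9 pos [ 0.4878 -0.1352  0.1656] [-3.141e+00  2.000e-03  1.565e+00] shift [ 3.9  -4.1  14.36] rot [-0.     0.002 -0.006] |d| 15.4 w 0.0858
small all 1517 zmed 0.0622 mean [ 0.5865 -0.0921] rect [590.2 -93.2] [27.6 26.7] 25.3 circ 590.6 -93.6 14.2
small cap 422 zmed 0.0720 mean [ 0.5905 -0.0927] rect [591.4 -93.1] [14.3 15. ] 65.2 circ 591.6 -93.2 7.8
narrow block 11851 zmed 0.0306 mean [ 0.5883 -0.0893] rect [590.  -92.3] [92.3 93.4] 88.4 circ 589.8 -92.1 64.8
wide all 2561 zmed 0.0519 mean [ 0.4507 -0.0941] rect [448.8 -95.9] [41.1 41.5] 89.7 circ 448.8 -96.2 21.2
wide cap 771 zmed 0.0618 mean [ 0.4489 -0.0952] rect [448.7 -95.6] [21.5 21.4] 24.8 circ 448.8 -95.8 11.3
```

View pics/w5.png

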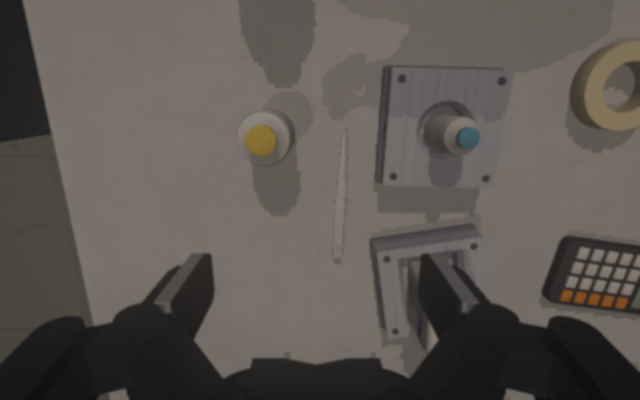

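Request:
play_rows --pt "2 -2 1 0 0 0 0.8" --pt "3.9 -4 3 0 0 0 0.7" --pt "3.9 -4 5 0 0 0 0.7" --pt "3.9 -4 5 0 0 0 0.7" --pt "3.9 -4 5 0 0 0 0.7" --squeeze 40

```text
clock: 20.4
position: [0.4496, -0.0926, 0.1157]
tool_rot: [-3.142, -0.0, 1.569]
force: [0.2, -0.1, 1.3]
grip_width: 0.073
finger_force: 0.0
```

```bash
python3 -c "
from h import *
plan(.448,-.096,.023,1.571)"
```

```text
t 20.4 pos [ 0.4496 -0.0926  0.1157] [-3.142 -0.     1.569] shift [-0.35 -0.16  9.27] rot [-0.    -0.    -0.002] |d| 9.3 w 0.073
```

Request:
play_rows --pt "-0.3 -0.2 3 0 0 0 0.7" --pt "-0.3 -0.2 6.5 0 0 0 0.7" --pt "-0.3 -0.2 9 0 0 0 0.7" --pt "-0.3 -0.2 9.3 0 0 0 0.7" --pt "-0.3 -0.2 9.3 0 0 0 0.7"

```text
clock: 20.9
position: [0.4475, -0.0958, 0.023]
tool_rot: [3.142, 0.0, 1.569]
force: [-0.2, 0.1, 1.2]
grip_width: 0.0725
finger_force: 0.0
```

Request:
play_rows --pt "0 0 0 0 0 0 0.3" --pt "0 0 0 0 0 0 0" --pt "0 0 0 0 0 0 -0.3" --pt "0 0 0 0 0 0 -0.4" --pt "0 0 0 0 0 0 -0.4"

```text
clock: 21.4
position: [0.4477, -0.0962, 0.0238]
tool_rot: [3.139, 0.001, 1.568]
force: [-2.9, 0.4, 16.4]
grip_width: 0.0403
finger_force: 38.2
```

Request:
play_rows --pt "0 0 0 0 0 0 -0.4" --pt "0 0 -0.5 0 0 0 -0.4" --pt "0 0 -2 0 0 0 -0.4" --pt "0 0 -5 0 0 0 -0.4" --pt "0 0 -8 0 0 0 -0.4"

```text
clock: 21.9
position: [0.4466, -0.0957, 0.1039]
tool_rot: [-3.141, -0.0, 1.569]
force: [0.5, 0.5, 0.4]
grip_width: 0.0405
finger_force: 40.5
```

```bash
python3 -c "
from h import *
plan(.598,.0955,.16,1.571)"
```

```text
t 21.9 pos [ 0.4466 -0.0957  0.1039] [-3.141 -0.     1.569] shift [19.14 15.11 -5.61] rot [-0.    -0.    -0.002] |d| 25.0 w 0.0405
```

Request:
play_rows --pt "0 2 -2 0 0 0 -0.4" --pt "0 5 -5 0 0 0 -0.4" --pt "2 9 -5.6 0 0 0 -0.4" --pt "5 12 -5.6 0 0 0 -0.4" --pt "9 14 -5.6 0 0 0 -0.4"

```text
clock: 22.4
position: [0.5889, -0.0066, 0.1596]
tool_rot: [3.14, 0.0, 1.566]
force: [0.3, 0.5, -0.8]
grip_width: 0.0401
finger_force: 40.6
```

Request:
play_rows --pt "4 0.6 0 0 0 0 -0.4" --pt "7.5 1.1 0 0 0 0 -0.4" --pt "9.5 1.1 1 0 0 0 -0.4" --pt "10.2 1.1 4 0 0 0 -0.4" --pt "10.2 1.1 6 0 0 0 -0.4"

```text
clock: 22.9
position: [0.5978, 0.0974, 0.0981]
tool_rot: [-3.142, -0.001, 1.571]
force: [0.6, -0.8, -0.4]
grip_width: 0.0401
finger_force: 40.6
```

```bash
python3 -c "
from h import *
plan(.598,.0955,.038,1.571)"
```

```text
t 22.9 pos [0.5978 0.0974 0.0981] [-3.142e+00 -1.000e-03  1.571e+00] shift [-0.2   0.02  6.01] rot [-0.    -0.001 -0.   ] |d| 6.0 w 0.0401
```

Request:
play_rows --pt "-0.1 0 1.5 0 0 0 -0.4" --pt "-0.1 0 3 0 0 0 -0.4" --pt "-0.1 0 3.5 0 0 0 -0.4" --pt "-0.1 0 3.5 0 0 0 -0.4" --pt "-0.1 0 3.5 0 0 0 -0.4"

```text
clock: 23.4
position: [0.5987, 0.0949, 0.0642]
tool_rot: [3.141, -0.0, 1.569]
force: [-0.6, 0.2, -0.2]
grip_width: 0.0398
finger_force: 40.6
```

```bash
python3 -c "
from h import *
plan(.598,.0955,.038,1.571)"
```

```text
t 23.4 pos [0.5987 0.0949 0.0642] [ 3.141 -0.     1.569] shift [ 0.06 -0.07  2.62] rot [ 0.001 -0.    -0.002] |d| 2.6 w 0.0398
```

Request:
play_rows --pt "0 0 0.6 0 0 0 -0.4" --pt "0 0 1.2 0 0 0 -0.4" --pt "0 0 1.8 0 0 0 -0.4" --pt "0 0 2.3 0 0 0 -0.4" --pt "0 0 2.5 0 0 0 -0.4"

```text
clock: 23.9
position: [0.598, 0.0949, 0.0379]
tool_rot: [-3.141, 0.0, 1.569]
force: [-7.9, -2.2, 28.1]
grip_width: 0.0403
finger_force: 43.1
```

Request:
play_rows --pt "0 0 0.1 0 0 0 -0.4" --pt "0 0 0.1 0 0 0 -0.4" --pt "0 0 0.1 0 0 0 -0.4" --pt "0 0 0.1 0 0 0 -0.4" --pt "0 0 0.1 0 0 0 -0.4"

```text
clock: 24.4
position: [0.598, 0.0949, 0.038]
tool_rot: [-3.141, 0.0, 1.569]
force: [-6.3, -1.0, 12.4]
grip_width: 0.0404
finger_force: 41.6
```

Request:
play_rows --pt "0 0 0 0 0 0 -0.1" --pt "0 0 0 0 0 0 0.2" --pt "0 0 0 0 0 0 0.4" --pt "0 0 0 0 0 0 0.4" --pt "0 0 -1 0 0 0 0.4"

```text
clock: 24.9
position: [0.5975, 0.0948, 0.0468]
tool_rot: [-3.14, 0.0, 1.569]
force: [0.1, 0.4, -0.8]
grip_width: 0.06
finger_force: 0.0
```

Request:
play_rows --pt "0 0 -4 0 0 0 0.4" --pt "0 0 -8 0 0 0 0.6" --pt "0 0 -13 0 0 0 0.8" --pt "-2 0 -18 0 0 0 1" --pt "-5 0 -22 0 0 0 1"

```text
clock: 25.4
position: [0.5979, 0.0485, 0.2679]
tool_rot: [3.14, -0.001, 1.572]
force: [1.5, -1.0, -0.3]
grip_width: 0.0852
finger_force: 0.0
```

Request:
play_rows --pt "-3 0 -3 0 0 0 1" --pt "-6 -1 -5 0 0 0 1" --pt "-6 -1 -5 0 0 0 1" --pt "-6 -1 -5 0 0 0 1" --pt "-6 -1 -5 0 0 0 1"

```text
clock: 25.9
position: [0.5878, -0.012, 0.3142]
tool_rot: [-3.141, -0.0, 1.57]
force: [-0.4, -0.7, -0.6]
grip_width: 0.0859
finger_force: 0.0
```

```bash
python3 -c "
from h import *
p,d=grab('wrist','w6.png');X=cloud('wrist',d)
plan(.6,0,.3,1.571)
seg(X,.52,.67,.02,.17,.045,.09,'wide all')
seg(X,.52,.67,.02,.17,.07,.09,'wide cap')
seg(X,.52,.67,.02,.165,.024,.036,'wide block')
seg(X,.54,.67,.17,.31,.062,.079,'used top')
seg(X,.52,.70,.175,.35,.015,.025,'tray rim')
seg(X,.40,.5,.02,.13,.05,.13,'brown')
for n in ['top']:
    p,d=grab(n,'t6.png');Y=cloud(n,d)
    cv2.imwrite('pics/t6c.png',cv2.resize(p[145:235,155:355,::-1],None,fx=4,fy=4,interpolation=cv2.INTER_CUBIC))
"
```

```text
t 25.95 pos [ 0.5878 -0.0118  0.314 ] [-3.141 -0.     1.57 ] shift [1.18 1.22 1.4 ] rot [-0.001 -0.    -0.001] |d| 2.2 w 0.0854
wide all 1316 zmed 0.0658 mean [0.597  0.0949] rect [597.6  95.5] [41.7 40.7] 89.7 circ 597.4 95.6 21.3
wide cap 382 zmed 0.0757 mean [0.5972 0.0963] rect [597.2  96.1] [20.6 21.1] 1.5 circ 597.4 96.4 11.0
wide block 5203 zmed 0.0301 mean [0.5969 0.097 ] rect [596.9  95.3] [92.1 92.2] 3.1 circ 596.8 94.8 64.4
used top none
tray rim none
brown 3574 zmed 0.0978 mean [0.458  0.0872] rect [451.2  88.4] [57.4 58.2] 40.6 circ 449.9 88.3 30.0
```

View pics/w6.png

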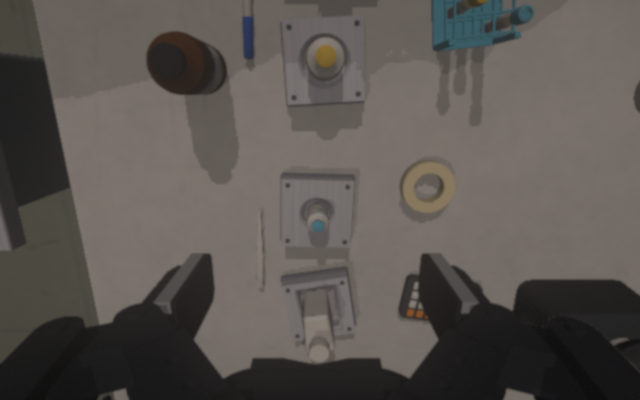

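The wide bottle (325,57), small bottle (317,215) and fresh wedge (317,315) all stand in their wells. The brown bottle (185,65) hasn't moved. The wide bottle is within 1 mm of its block centre and its top is at the right height. The used bottle's placing was measured earlier. The robot is clear, so I'm handing in.

```bash
python3 -c "
from h import *
print(bot.job_done())"
```

```text
the job is handed in; nothing more can be done
None
```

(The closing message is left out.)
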